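# Impact-test a mains adapter

### The job

Knock-test the black mains adapter in the bench impact tester: draw the striker back by its T-handle until the sear catches and holds it, slide the adapter along the bed into the lane so that it lies centred in front of the striker's nose, then press the trigger pad so that the striker fires against the adapter, and let the pad come up again. Only the blow may drive the anvil back, so keep the gripper off the anvil, and leave the other things on the bench where they are.

Things in the scene. Friction and masses are not known exactly. Their poses are not given: they have to be found in the camera images.
- tester: Fixed aluminium bench tester. Origin on the table under the lane's centre; x = direction of the blow (away from the robot), y = along the lane to the robot's left, z up. Bed plate 6 mm thick: x -164 to 81, |y| < 78 mm, plus a loading tongue |x| < 62 mm out to y = 292 mm. A grey spring housing 52 mm high stands at x -162 to -132, |y| < 28 mm.
- lane_centre (a point): Point on the bed (z = 6 mm) on the nose's line, tester x = y = 0, axes as the tester's. The lane runs along y between a near guide rail (face x = -33 mm, y -60 to 75 mm, with a 24 mm gap for the nose) and the anvil's face (x = +30 mm); both ends are open, there is no end stop. Rails stand 18 mm above the bed.
- lane_mouth (a point): Centre of the lane's flared mouth on the bed, tester x = 0, y = 90 mm. Two rails 10 mm thick, 18 mm high above the bed, spread from inner faces at about x = +-33 mm (y = 75 mm) to about +-50 mm (y = 106 mm). The adapter goes in through it.
- handle (a point): Centre of the black T-handle bar on the striker: 12 mm thick, 64 mm long along the tester's y, its axis 62 mm above the table, on a 10 mm stem at its middle. Clear space below the bar down to the striker rod (18 mm thick, top at 31 mm). At rest it is at tester x = -40, y = 0; it moves with the striker.
- nose (a point): Tip of the striker's round steel nose, 22 mm above the table, on tester y = 0. At rest it reaches to tester x = 0, across the lane, so the adapter cannot be put in until the striker is drawn back.
- trigger_pad (a point): Top centre of the round black trigger pad, 26 mm across, 50 mm above the table, at tester x = -108, y = -60 mm. Pressing it straight down lowers the sear.
- striker (a joint): Travel of the striker in m: 0 = at rest forward, grows as it is drawn along the tester's -x; stop at 0.063. Spring pulls forward with 5 N at 0, 12 N at 0.06; riding over the sear adds up to 5 N between 0.018 and 0.055. Drawn past 0.055, the sear comes up and holds it at 0.055. Lying against the adapter after the blow it reads about 0.01 to 0.03.
- trigger (a joint): Travel of the trigger pad and sear in m, 0 = up, 0.011 = fully down (spring, 4.5 N to 8 N). The sear lets go at about 0.008 down. After the blow the striker's lug may keep it up to 2 mm down.
- anvil_travel (a joint): Travel of the anvil in m, 0 as found, growing along the tester's +x; stop at 0.022. It moves only against about 12 N of friction and stays where it is driven: its travel is the record of the blow.
- anvil: Steel anvil block (90 mm long along y, from 7 to 45 mm above the table, 15 mm thick, face at tester x = +30 mm when unmoved). Its origin coincides with the tester's when unmoved. Not to be touched by the robot.
- adapter: Black mains adapter (power brick), about 0.28 kg. Origin at the centre of its underside. Its own x is its long axis: solid from x = -60 to +55 mm; 58 mm wide (y), 32 mm high. It starts lying on the loading tongue with its own x roughly along the tester's +y (its +55 mm end away from the lane).
- side_cutters: Red-handled side cutters, 150 mm, lying by the tester; bystander.
- heat_sink: Finned aluminium heat sink 40x48x25 mm; bystander.
- tape_roll: Brown tape roll, 96 mm across, 24 mm high; bystander.
Not all that is in view belongs to the job. Leave any turquoise look-alike of the adapter alone.

How it is judged:
By the outcome, as a careful person would: the job done as asked, in the order asked, and still so for the second after the job is handed in, with the robot touching nothing.
It also fails if it takes over 64 s, if anything falls off the work surface, if the arm or the gripper's body presses on something with over 40 N, if the wrist force passes 120 N, or if a joint passes its speed limit or range.

### The arm

A 7-joint arm with a two-finger parallel gripper is mounted at the origin on a cart in front of the work surface, level with it; the furniture and walls round the work are solid. World frame = base frame: x ahead of the robot, y to its left, z up, the work surface at z = 0. Lengths are in m, angles in degrees, forces in N, time in s.
With the tool pointing down it reaches from about 0.425 to 0.95 m from the base axis. Payload 4.7 kg.
Tool frame: the origin (TCP) lies midway between the tips of the shut fingers; the grasp point (between the pads) lies 19 mm behind it; z points along the fingers, y is the line along which they close (so a half turn about z gives the same grasp; the last joint's range is limited). The gripper opens to 87 mm and grips with 3 to 60 N. Pads are 19 mm wide; open, the fingers measure 117 mm over their backs; the gripper's body (75 mm by 190 mm) begins 51 mm behind the grasp point.
Start: joints at [69.506, 26.849, -2.785, 87.806, 1.381, 65.374, -4.715], TCP at [0.218, -0.639, 0.198] pointing down, gripper open.
Joint ranges: [-148.3, 148.3], [-19.14, 114.17], [-79.39, 73.82], [5.75, 140.21], [-59.74, 239.74], [12.07, 113.84], [-152.46, 152.46]. Speed limits (degrees/s): [147.25, 147.25, 180, 180, 180, 180, 180].

### API

Orientations are given as a 3x3 rotation matrix whose columns are the frame's x, y, z axes.
In Python, from bench import sense, get_image, get_calibration, ticket gives the robot as it stands.
- The arm moves only by the shell command python3 -m crank 'ROWS' [OPENING] [FORCE]. ROWS is JSON, a list of rows, each a list of 6 numbers: the shift along the tool's x, y, z in units of 40 mm (1.0 is 40 mm), then the turn, a rotation vector about the tool's x, y, z in rad. In form: [[x, y, z, ax, ay, az], ...]. A call has 1 to 20 rows; each row is the pose to reach, as a shift and turn from the pose commanded when the call began, along the tool's axes at that moment; what a row does not reach only later rows make up. A row lasts 1/8 s, in which the tool goes at most 62.5 mm and 10.7 degrees, less where a joint would pass 70% of its speed; a pose out of reach is approached as far as the arm can. A call with a gripper value outside its range is refused whole. OPENING is the finger opening in mm, from 0 to 87, set as the call begins (- or left out, the last holds). The fingers move at their own pace and stop on an object; FORCE is the grip in N (left out, the last holds). Time passes only in rows, so rows that repeat a pose let the fingers close. It gives the time, the measured TCP pose, the force, the opening and the grip force at its end, in the units of the state.
- sense(): the state, without advancing time (a new reading comes with each control period).
- get_image(name): name is "side" or "top" or "wrist"; returns the picture (480x640x3 uint8, blue, green, red); there is no depth.
- get_calibration(name): a dict with "vertical_fov" (degrees; the focal length in pixels is half the picture's height over the tangent of half this angle, whatever the lens; pixels are square), "cx", "cy" (the principal point, pixels), "dist" ([k1, k2, p1, p2, k3] as OpenCV has them; the pictures are not rectified), "position" and "rotation" of the camera in the world. Camera axes: x right, y up, looking along -z (the intrinsics and any distortion apply to the point x, -y, -z); pixel columns grow to the right and rows downward; lengths in m; the calibration is good to about 2 mm. A picture is of the moment at which its call begins: read the wrist's pose just before it. get_calibration takes no time and is no camera call; for the wrist camera it gives the pose at the moment of the call.
- ticket.job_done(): hands the job in; it is judged then, once.
The state is a dict: "time": time; "qpos": joint angles; "joint_vel": joint speeds; "joint_efforts": joint torques, N m; "tcp_pos": TCP position; "orientation": TCP orientation; "wrist_force": force on the tool from outside, world axes, zero at the start; "ft_torque": the same for the moment, N m; "finger_gap": finger opening in m; "gripper_force": force on a finger pad.
Only numpy, scipy, OpenCV 4.12 (cv2) and the standard library are available. Lean on these libraries where they do the work, as an engineer would, in place of code of your own. Each camera call takes 0.05 s, during which the arm holds its last target. There are 200 camera calls.

## Working session

There is one attempt and no reset: what is moved stays moved. The work goes in short steps, Python scripts to look and compute and a shell command to move; the robot and the scene stay as the last step left them, time stands still between calls to the robot, and variables do not carry over. Pictures are saved under pics/ and viewed, at most 10 in all, crops included, and the job is handed in when it is done.

```bash
mkdir -p pics; ls; python3 - <<'E'
from bench import *
import cv2
for n in("side","top"):
    cv2.imwrite(f"pics/{n}0.png",get_image(n)); print(n,get_calibration(n))
s=sense();print(s['time'],s['tcp_pos'],s['orientation'])
E
```

```text
pics
side {'vertical_fov': 46.90599422881058, 'cx': 319.13459957637554, 'cy': 241.86353505439035, 'dist': array([-0.1540068,  0.       ,  0.       ,  0.       ,  0.       ]), 'position': array([ 0.4558396 , -0.80416113,  0.73006863]), 'rotation': array([[ 0.99352959,  0.07916176, -0.08143937],
       [-0.11214998,  0.57064084, -0.81350563],
       [-0.01792591,  0.81737534,  0.57582655]])}
top {'vertical_fov': 48.96525884398487, 'cx': 316.41720279826916, 'cy': 234.1387901891646, 'dist': array([-0.06386604,  0.        ,  0.        ,  0.        ,  0.        ]), 'position': array([0.31917444, 0.15676628, 1.13056486]), 'rotation': array([[ 0.01416559,  0.9769875 , -0.21282568],
       [-0.99989596,  0.01326161, -0.00567455],
       [-0.00272155,  0.21288392,  0.97707371]])}
0.1 [ 0.21779043 -0.63829268  0.19734579] [[ 9.46431303e-01  3.22904700e-01 -5.85166217e-04]
 [ 3.22905228e-01 -9.46429954e-01  1.59846786e-03]
 [-3.76660511e-05 -1.70179325e-03 -9.99998551e-01]]
```

View pics/top0.png

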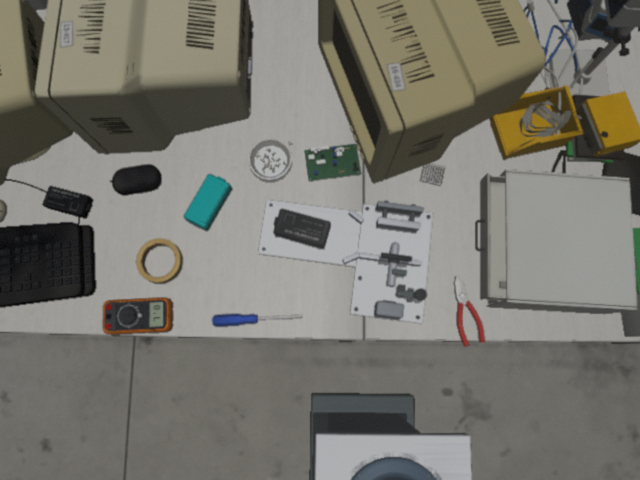

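View pics/side0.png

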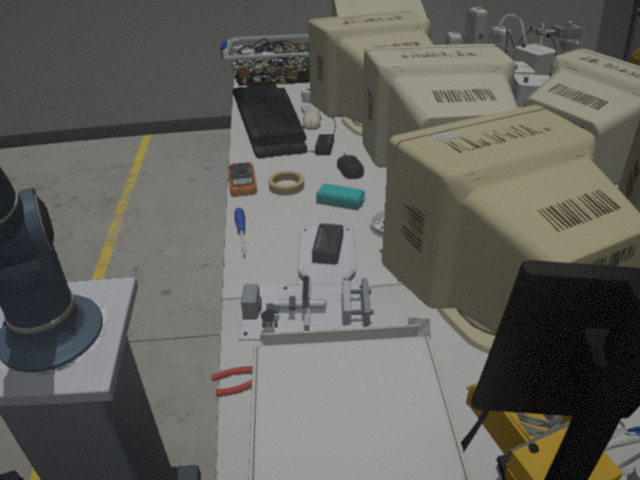

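The top view shows the tester at (350-432, 203-322) with its tongue running left to (260, 228). The black adapter on the tongue is at (302, 227). It could be mistaken for the turquoise look-alike (208, 202), the black plug (67, 200) or the black mouse (136, 179). I choose (302, 227) because it lies on the tongue, and I'll check it in a crop.

```bash
python3 - <<'E'
import cv2
i=cv2.imread("pics/top0.png")[190:330,250:440]
cv2.imwrite("pics/c1.png",cv2.resize(i,None,fx=4.2,fy=4.2,interpolation=cv2.INTER_CUBIC))
E
```

```text
(no output)
```

View pics/c1.png

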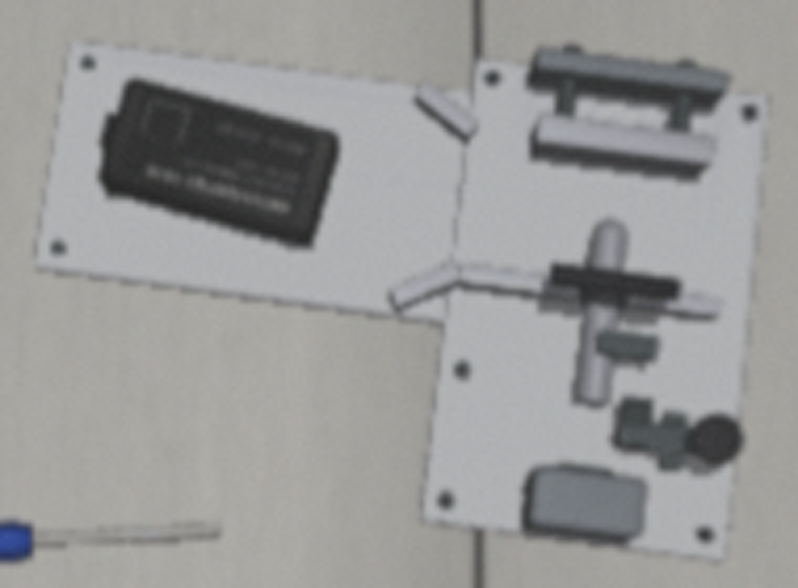

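The crop confirms it: a black brick with white print lies on the tongue. Plate corners in the crop are (72,40), (37,268), (768,97), (724,558) and (422,520), with the bar at (553–680, 280) and the pad at (714,440).

```bash
cat > h.py <<'E'
import numpy as np,cv2
from bench import get_calibration
def ray(n,px,c=None):
    c=c or get_calibration(n); f=240/np.tan(np.radians(c['vertical_fov']/2))
    K=np.array([[f,0,c['cx']],[0,f,c['cy']],[0,0,1]])
    p=cv2.undistortPoints(np.array(px,float).reshape(-1,1,2),K,c['dist']).reshape(-1,2)
    d=np.c_[p[:,0],-p[:,1],-np.ones(len(p))]@c['rotation'].T
    return np.array(c['position']),d
def onz(n,px,z,c=None):
    o,d=ray(n,px,c); return (o+d*((np.array(z)-o[2])/d[:,2])[:,None])[:,:2]
def fit(L,W): # 2D rigid W=R L+t
    L=np.array(L,float);W=np.array(W);a=L-L.mean(0);b=W-W.mean(0)
    th=np.arctan2((a[:,0]*b[:,1]-a[:,1]*b[:,0]).sum(),(a*b).sum())
    R=np.array([[np.cos(th),-np.sin(th)],[np.sin(th),np.cos(th)]]);t=W.mean(0)-R@L.mean(0)
    return th,R,t,W-(L@R.T+t)
E
python3 - <<'E'
from h import *
crop=lambda P:[((x+.5)/4.2-.5+250,(y+.5)/4.2-.5+190) for x,y in P]
P=crop([(72,40),(37,268),(768,97),(724,558),(422,520)])
L=np.array([(62,292),(-62,292),(81,-78),(-164,-78),(-164,78)])/1000
th,R,t,r=fit(L,onz('top',P,[.006]*5)); print(np.degrees(th),t,(r*1e3).round(1).tolist())
q=crop([(553,273),(680,288),(714,438)])
print(((onz('top',q,[.068,.068,.05])-t)@R*1e3).round(1))
a=crop([(133,82),(338,133),(310,237),(103,187)]);W=onz('top',a,[.038]*4)
Tl=(W-t)@R;print('adapter',(Tl*1e3).round(1).tolist())
A=np.array([(55,-29),(-60,-29),(-60,29),(55,29)])/1e3
A=np.array([(55,29),(-60,29),(-60,-29),(55,-29)])/1e3
A=A[:, :]*[1,-1]
ta,Ra,t2,r2=fit(A,Tl);print(np.degrees(ta),t2,(r2*1e3).round(1).tolist())
E
```

```text
-6.870776762494517 [ 0.54633507 -0.00687571] [[-0.7, -1.0], [-0.1, -2.0], [-1.4, 1.6], [1.8, 2.0], [0.4, -0.6]]
[[ -40.9   31.7]
 [ -40.1  -30.5]
 [-108.4  -57.1]]
adapter [[34.8, 252.1], [22.1, 144.9], [-33.1, 152.0], [-21.5, 259.0]]
83.40162860935764 [0.0008348  0.20446887] [[-1.2, -3.7], [-0.7, 3.4], [1.7, 3.8], [0.1, -3.4]]
```

```bash
cat >> h.py <<'E'
TH=np.radians(-6.87);RT=np.array([[np.cos(TH),-np.sin(TH)],[np.sin(TH),np.cos(TH)]]);T0=np.array([.54634,-.0069])
def go(x,y,z,yaw=0):
    """tester mm target (z above table); tool y = tester x turned by yaw deg; prints row"""
    from bench import sense
    from scipy.spatial.transform import Rotation as Ro
    s=sense();R=np.array(s['orientation']);p=np.r_[RT@np.array([x,y])/1e3+T0,z/1e3]
    a=TH+np.radians(yaw);Rg=np.array([[-np.sin(a),np.cos(a),0],[np.cos(a),np.sin(a),0],[0,0,-1]])
    print(np.round(np.r_[R.T@(p-s['tcp_pos'])/.04,Ro.from_matrix(R.T@Rg).as_rotvec()],3).tolist(),p.round(3))
def st():
    from bench import sense
    s=sense();p=np.array(s['tcp_pos']);q=RT.T@(p[:2]-T0)*1e3;R=np.array(s['orientation'])
    print(s['time'],'tester',q.round(1),'z',round(p[2]*1e3,1),'yaw',np.degrees(np.arctan2(R[1,1],R[0,1])-TH).round(2),'F',(RT.T@np.array(s['wrist_force'])[:2]).round(1),np.round(s['wrist_force'][2],1),s['finger_gap'],np.round(s['gripper_force'],1))
E
python3 - <<'E'
from h import *
o1,d1=ray('top',[(508,303)]);o2,d2=ray('side',[(262,345)])
k=np.linalg.lstsq(np.c_[d1[0],-d2[0]],o2-o1,rcond=None)[0];print(o1+k[0]*d1[0],o2+k[1]*d2[0])
print('crt',onz('side',[(388,278),(445,308)],[0,0]))
go(-40,0,200)
go(-40,0,350)
E
```

```text
[ 0.40847035 -0.20702279  0.12249637] [ 0.42517236 -0.20529888  0.12335373]
crt [[ 0.68737276  0.07673611]
 [ 0.77886986 -0.03096617]]
[11.97, -12.721, -0.045, -0.002, -0.001, -1.122] [ 0.507 -0.002  0.2  ]
[11.97, -12.727, -3.795, -0.002, -0.001, -1.122] [ 0.507 -0.002  0.35 ]
```

```bash
python3 -m crank '[[0,0,-1.3,0,0,0],[0.5,-0.5,-2.5,0,0,0],[1.5,-1.6,-2.6,0,0,-0.1],[2.5,-2.7,-2.6,0,0,-0.2],[3.5,-3.7,-2.6,0,0,-0.3],[4.5,-4.8,-2.6,0,0,-0.4],[5.5,-5.9,-2.6,0,0,-0.5],[6.5,-6.9,-2.6,0,0,-0.6],[7.5,-8,-2.6,0,0,-0.7],[8.5,-9,-2.6,0,0,-0.8],[9.5,-10.1,-2.6,0,0,-0.9],[10.5,-11.2,-2.6,0,0,-1.0],[11.3,-12,-2.6,0,0,-1.1],[11.97,-12.72,-2.3,-0.002,-0.001,-1.122],[11.97,-12.72,-1.5,-0.002,-0.001,-1.122],[11.97,-12.72,-0.7,-0.002,-0.001,-1.122],[11.97,-12.72,-0.1,-0.002,-0.001,-1.122],[11.97,-12.72,-0.05,-0.002,-0.001,-1.122],[11.97,-12.72,-0.05,-0.002,-0.001,-1.122]]' 40 20; python3 - <<'E'
from h import *
from bench import *
st(); c=get_calibration('wrist');cv2.imwrite('pics/w1.png',get_image('wrist'));print(c);go(-40,0,43)
E
```

```text
time: 2.48
tcp_pos: [0.5073, -0.0026, 0.2009]
orientation: [[0.12, 0.993, 0.002], [0.993, -0.12, -0.002], [-0.002, 0.002, -1.0]]
wrist_force: [-0.2, -0.6, 0.9]
finger_gap: 0.04
gripper_force: 0.0
2.475 tester [-39.3  -0.4] z 200.9 yaw -0.0 F [-0.1 -0.6] 0.9 0.039990845142295846 0.0
{'vertical_fov': 64.50346114652548, 'cx': 317.81271938753326, 'cy': 240.707469521368, 'dist': array([0.00403159, 0.        , 0.        , 0.        , 0.        ]), 'position': array([0.51627465, 0.0701631 , 0.38659098]), 'rotation': array([[ 0.9928346 ,  0.11558414,  0.03032752],
       [-0.11948468,  0.95663738,  0.265647  ],
       [ 0.00169215, -0.26736721,  0.96359323]])}
[0.015, -0.036, 3.957, 0.003, 0.002, -0.0] [ 0.507 -0.002  0.043]
```

View pics/w1.png

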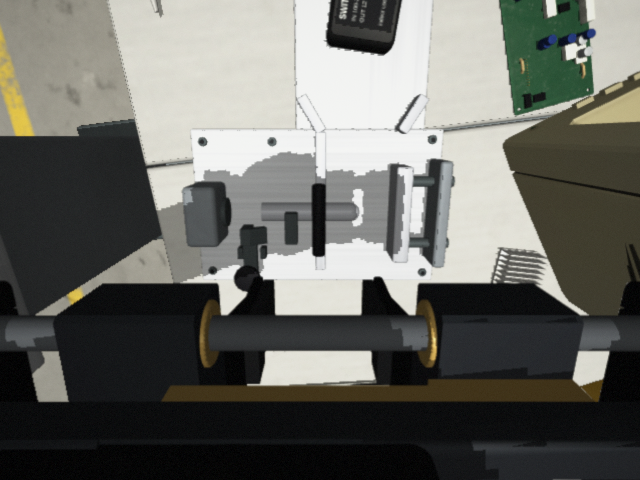

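The wrist view shows the bar at (319, 184–256), the plate corners at (191,129), (442,129) and (440,278), the pad at (247,277), and the striker forward with its nose tip at (358,211).

```bash
python3 - <<'E'
from h import *
P=[(191,129),(442,129),(440,278),(319,184),(319,256),(247,277),(358,211)]
W=onz('wrist',P,[.006,.006,.006,.068,.068,.05,.022]);print(((W-T0)@RT*1e3).round(1).tolist())
E
```

```text
[[-159.6, 78.6], [81.5, 78.6], [92.7, -74.2], [-37.1, 33.6], [-37.0, -29.5], [-104.9, -56.0], [1.2, 1.7]]
```

```bash
sed -i 's/^T0=.*//; s/T0=np.array(\[.54634,-.0069\])/T0=np.array([.54634,-.0069])+RT@[.0015,.0015]/' h.py
python3 -m crank '[[0.05,0,1.4,0,0,0],[0.05,0,2.6,0,0,0],[0.05,0,3.5,0,0,0],[0.05,0,3.93,0,0,0],[0.05,0,3.93,0,0,0]]' 40 20 >/dev/null; python3 -c "from h import *;st()"
python3 -m crank '[[0,0,0,0,0,0],[0,0,0,0,0,0],[0,0,0,0,0,0],[0,0,0,0,0,0],[0,0,0,0,0,0]]' 0 25 >/dev/null;  python3 -c "from h import *;st()"
```

```text
3.15 tester [-40.7  -0.3] z 43.1 yaw -0.01 F [-0.6 -0.1] 0.2 0.040205121371696594 0.0
3.775 tester [-40.   -0.3] z 43.7 yaw -0.01 F [-0.2 -0. ] 5.5 0.0020850946600976545 3.4
```

```bash
python3 - <<'E'
from h import *
from bench import *
st(); a=get_image('wrist');b=get_image('side')[240:360,200:400];c=get_image('top')[230:330,330:450]
st()
cv2.imwrite('pics/w2.png',np.vstack([np.hstack([cv2.resize(b,(400,240),interpolation=2),cv2.resize(c,(288,240),interpolation=2)]),cv2.resize(a,(688,340))[:340]]))
E
```

```text
3.775 tester [-40.   -0.3] z 43.7 yaw -0.01 F [-0.2 -0. ] 5.5 0.0020850946600976545 3.4
3.925 tester [-40.   -0.2] z 43.9 yaw -0.01 F [-0.1 -0.6] 5.0 0.0007333269172081054 3.2
```

View pics/w2.png

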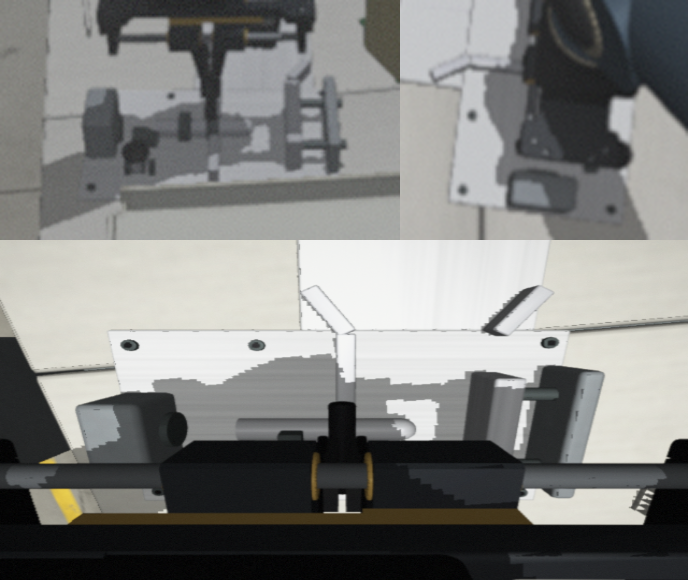

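Both views show the tool centred on the bar, but the fingers have closed to 0.7 mm. I'll look closely from the side with projected reference points.

```bash
python3 - <<'E'
from h import *
from bench import *
im=get_image('side');c=get_calibration('side');f=240/np.tan(np.radians(c['vertical_fov']/2))
K=np.array([[f,0,c['cx']],[0,f,c['cy']],[0,0,1]])
def pj(x,y,z):
    w=np.r_[RT@[x/1e3,y/1e3]+T0,z/1e3];q=(w-c['position'])@c['rotation'];q=q*[1,-1,-1]
    return cv2.projectPoints(q.reshape(1,3),np.zeros(3),np.zeros(3),K,c['dist'])[0].ravel()
o=np.array([250,240]);s=6
cr=cv2.resize(im[240:335,250:380],None,fx=s,fy=s,interpolation=cv2.INTER_CUBIC)
cr=cv2.convertScaleAbs(cr,alpha=1.8,beta=20)
for p,col in [((-40,-32,62),(0,0,255)),((-40,32,62),(0,0,255)),((-40,0,43.5),(0,255,0)),((-40,0,62),(255,255,0)),((0,0,22),(255,0,255))]:
    u=(pj(*p)-o+.5)*s; cv2.circle(cr,tuple(int(v) for v in u),4,col,1); print(p,u.round())
cv2.imwrite('pics/s3.png',cr);st()
E
```

```text
(-40, -32, 62) [332. 346.]
(-40, 32, 62) [338. 216.]
(-40, 0, 43.5) [337. 325.]
(-40, 0, 62) [335. 280.]
(0, 0, 22) [464. 374.]
3.975 tester [-40.   -0.2] z 43.9 yaw -0.01 F [ 0.1 -0.5] 6.1 0.000357868619086929 3.1
```

View pics/s3.png

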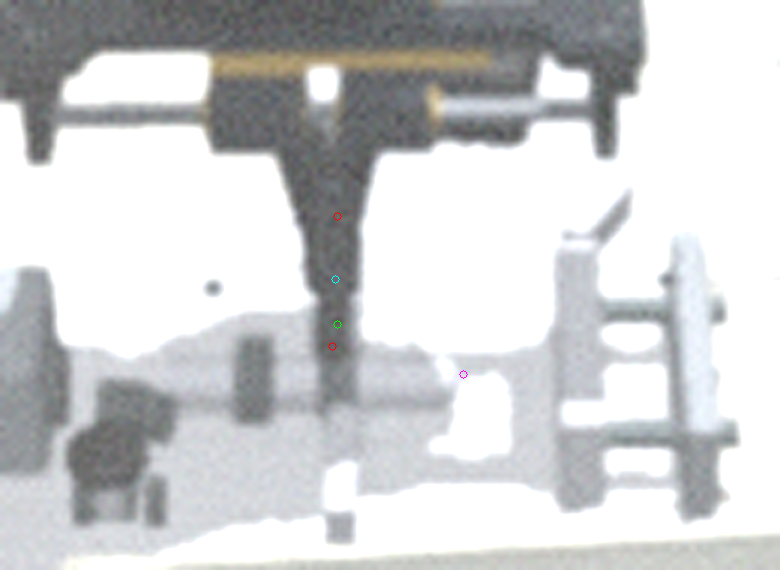

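```bash
python3 -m crank '[[0,-0.1,0,0,0,0],[0,-0.2,0,0,0,0],[0,-0.3,0,0,0,0],[0,-0.3,0,0,0,0]]' >/dev/null;  python3 -c "from h import *;st()"
```

```text
4.475 tester [-55.1  -0.7] z 42.2 yaw 0.02 F [0.2 0.1] -0.5 0.000774902343880076 0.0
```

```bash
python3 -m crank '[[0,0,-0.8,0,0,0],[0,0.1,-1.2,0,0,0],[0,0.37,-1.2,0,0,0],[0,0.37,-1.0,0,0,0],[0,0.37,-0.8,0,0,0],[0,0.37,-0.7,0,0,0],[0,0.37,-0.65,0,0,0],[0,0.37,-0.65,0,0,0]]' >/dev/null;  python3 - <<'E'
from h import *
from bench import *
st();cv2.imwrite('pics/s4.png',cv2.resize(get_image('side')[240:335,250:380],None,fx=6,fy=6,interpolation=2))
E
```

```text
5.475 tester [-38.4  -0.2] z 68.8 yaw 0.01 F [-1.3  0.8] 0.3 0.0004143872290014395 0.0
```

View pics/s4.png

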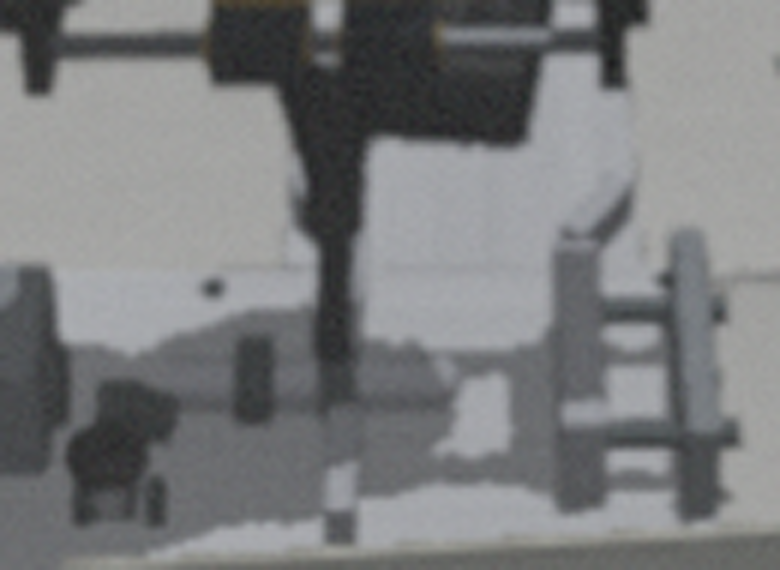

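The narrow fingertips hang at about (338, 285), right over the bar. I'll lower gently to find the contact height.

```bash
for i in 1 2 3; do python3 -m crank '[[0,0,0.05,0,0,0],[0,0,0.05,0,0,0]]' >/dev/null;  python3 -c "from h import *;st()"; done
```

```text
5.775 tester [-38.3  -0.3] z 67.1 yaw -0.01 F [-0.4  0.8] 1.3 0.0005979324313700056 0.0
6.025 tester [-38.3  -0.3] z 64.9 yaw -0.0 F [1.2 0.1] 0.1 0.0003988947979680925 0.0
6.275 tester [-38.3  -0.3] z 62.9 yaw -0.0 F [0.3 0.2] 0.5 2.7284239666923004e-05 0.0
```

```bash
for i in 1 2 3 4 5; do python3 -m crank '[[0,0,0.1,0,0,0],[0,0,0.1,0,0,0]]' >/dev/null;  python3 -c "from h import *;st()"; done
```

```text
6.525 tester [-38.5  -0.3] z 58.7 yaw 0.0 F [ 0. -0.] 0.4 0.00010466886527791505 0.0
6.775 tester [-38.5  -0.4] z 54.7 yaw -0.0 F [-0.1  1.1] -1.1 0.0001518897164497211 0.0
7.025 tester [-38.5  -0.4] z 50.7 yaw -0.0 F [-0.1  0.5] 0.7 0.0007061946247217827 0.0
7.275 tester [-38.5  -0.4] z 46.7 yaw -0.0 F [-0.8 -0.2] 0.8 0.0006032529219162634 0.0
7.525 tester [-37.8  -0.2] z 43.9 yaw -0.0 F [-2.4 -1.4] 8.4 0.0007056971760944495 4.1
```

Contact comes at a reported TCP z of about 44.5, where the bar top must be at 68. The side picture also puts the tips about 23 mm above the reported TCP, so I'll correct z by +23.5 mm and regrasp.

```bash
sed -i "s/z\/1e3\];R*/z\/1e3-.0235];/; s/round(p\[2\]\*1e3,1)/round(p[2]*1e3+23.5,1)/" h.py; grep -n "23" h.py
python3 -m crank '[[0,0,-0.4,0,0,0],[0,-0.05,-0.4,0,0,0],[0,-0.05,-0.4,0,0,0],[0,-0.05,-0.4,0,0,0],[0,-0.05,0,0,0,0],[0,-0.05,0.3,0,0,0],[0,-0.05,0.58,0,0,0],[0,-0.05,0.58,0,0,0]]' 40 30 >/dev/null; python3 -c "from h import *;st()"
python3 -m crank '[[0,0,0,0,0,0],[0,0,0,0,0,0],[0,0,0,0,0,0],[0,0,0,0,0,0],[0,0,0,0,0,0]]' 0 30 >/dev/null;  python3 -c "from h import *;st()"
```

```text
27:    print(s['time'],'tester',q.round(1),'z',round(p[2]*1e3+23.5,1),'yaw',np.degrees(np.arctan2(R[1,1],R[0,1])-TH).round(2),'F',(RT.T@np.array(s['wrist_force'])[:2]).round(1),np.round(s['wrist_force'][2],1),s['finger_gap'],np.round(s['gripper_force'],1))
8.525 tester [-41.2  -0.4] z 42.0 yaw 0.01 F [ 0.3 -0.2] -0.2 0.040019980474082034 0.0
9.15 tester [-39.9  -0.4] z 43.6 yaw -0.0 F [-0.3 -0. ] 1.4 0.010927819808032407 30.0
```

```bash
python3 -m crank '[[0,-0.3,0,0,0,0],[0,-0.6,0,0,0,0],[0,-0.9,0,0,0,0],[0,-1.2,0,0,0,0],[0,-1.4,0,0,0,0],[0,-1.46,0,0,0,0],[0,-1.46,0,0,0,0]]' >/dev/null;  python3 -c "from h import *;st()"
```

```text
10.025 tester [-93.4  -0.2] z 43.8 yaw -0.05 F [12.8 -1. ] -12.2 0.011134855373256312 30.0
```

```bash
python3 -m crank '[[0,-0.06,0,0,0,0],[0,-0.13,0,0,0,0],[0,-0.16,0,0,0,0],[0,-0.16,0,0,0,0]]' >/dev/null;  python3 -c "from h import *;st()"
```

```text
10.525 tester [-99.9  -0.2] z 43.7 yaw -0.05 F [11.7 -1.1] -13.1 0.010913510267381675 30.0
```

```bash
python3 -m crank '[[0,0.05,0,0,0,0],[0,0.1,0,0,0,0],[0,0.1,0,0,0,0]]' >/dev/null;  python3 -c "from h import *;st()"; python3 -m crank '[[0,0.05,0,0,0,0],[0,0.05,0,0,0,0]]' >/dev/null;  python3 -c "from h import *;st()"
```

```text
10.9 tester [-95.7  -0.2] z 43.8 yaw -0.05 F [11.6 -1.5] -12.3 0.010723167290867593 30.0
11.15 tester [-94.7  -0.3] z 43.7 yaw -0.05 F [ 9.9 -1.1] -9.0 0.010678569074876158 30.0
```

```bash
python3 -m crank '[[0,0.06,0,0,0,0],[0,0.1,0,0,0,0],[0,0.1,0,0,0,0]]' >/dev/null;  python3 -c "from h import *;st()"
```

```text
11.525 tester [-94.8  -0.4] z 43.6 yaw 0.0 F [-0.3  0.1] 4.3 0.011224797988626526 30.0
```

```bash
python3 -m crank '[[0,0,0,0,0,0],[0,0,0,0,0,0],[0,0,0,0,0,0],[0,0,-0.7,0,0,0],[0,0,-1.6,0,0,0],[0.5,0.3,-2.8,0,0,0],[2,0.9,-3.9,0,0,0],[3.5,1.6,-3.9,0,0,0],[4.5,2.4,-3.9,0,0,0],[5,2.4,-3.9,0,0,0],[5,2.4,-3.9,0,0,0]]' 28 30 >/dev/null;  python3 - <<'E'
from h import *
from bench import *
st();cv2.imwrite('pics/w5.png',get_image('wrist'))
E
```

```text
12.9 tester [-2.000e-01  2.024e+02] z 198.4 yaw 0.23 F [-1.  -0.5] -0.2 0.02789656216677563 0.0
```

View pics/w5.png

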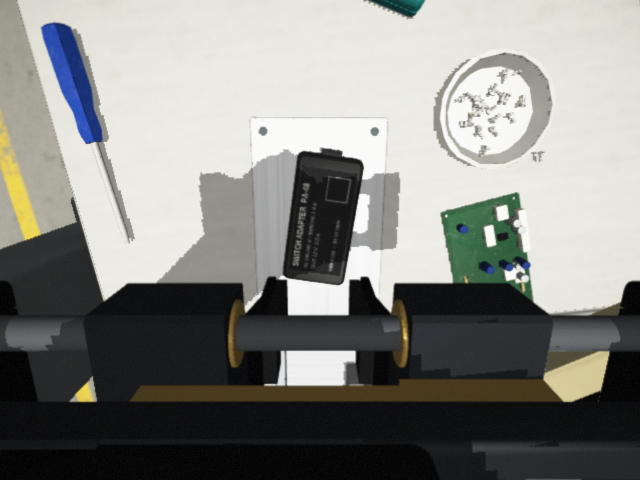

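The adapter's top-face corners are at (299,152), (362,160), (345,284) and (284,276). A cable boot about 20 mm wide sits at (331,153) on the far end, so I'll straddle it with the open fingers.

```bash
python3 - <<'E'
from h import *
P=[(362,160),(345,282),(284,274),(299,152),(320,150),(342,152),(250,117),(387,118)]
W=onz('wrist',P,[.038]*4+[.025]*2+[.006]*2);T=(W-T0)@RT;print((T*1e3).round(1).tolist())
A=np.array([(55,-29),(-60,-29),(-60,29),(55,29)])/1e3
ta,Ra,t2,r2=fit(A,T[:4]);print(np.degrees(ta),t2,(r2*1e3).round(1).tolist())
go(0,320,150)
E
```

```text
[[37.1, 253.6], [25.2, 145.1], [-29.9, 152.7], [-15.2, 259.9], [2.2, 261.1], [21.1, 259.5], [-59.9, 288.7], [61.6, 288.1]]
82.90360564344238 [0.00459826 0.20528701] [[-3.1, -2.7], [-0.7, 2.9], [1.6, 3.3], [2.2, -3.5]]
[2.996, 0.005, 0.612, -0.0, 0.003, 0.002] [0.586 0.312 0.15 ]
```

```bash
python3 - <<'E'
from h import *
go(12.5,285,110,-7);go(12.5,285,12,-7)
E
```

```text
[2.123, 0.316, 1.615, -0.0, 0.003, 0.124] [0.595 0.276 0.11 ]
[2.13, 0.317, 4.065, -0.0, 0.003, 0.124] [0.595 0.276 0.012]
```

```bash
sed -i 's/z\/1e3\];a/z\/1e3];a/; s/,z\/1e3\]$/,z\/1e3-.0235]/' h.py; sed -n 18,22p h.py
python3 -m crank '[[1,0.1,0,0,0,0.05],[2.13,0.3,0.2,0,0.003,0.124],[2.13,0.32,1.5,0,0.003,0.124],[2.13,0.32,2.8,0,0.003,0.124],[2.13,0.32,3.9,0,0.003,0.124],[2.13,0.32,4.1,0,0.003,0.124],[2.13,0.32,4.1,0,0.003,0.124]]' 38 30 >/dev/null;  python3 -c "from h import *;st()"
python3 -m crank '[[0,0,0.15,0,0,0],[0,0,0.3,0,0,0],[0,0,0.3,0,0,0]]' >/dev/null;  python3 -c "from h import *;st()"
python3 -m crank '[[0,0,0.1,0,0,0],[0,0,0.2,0,0,0],[0,0,0.2,0,0,0]]' >/dev/null;  python3 -c "from h import *;st()"
```

```text
"""tester mm target (z above table); tool y = tester x turned by yaw deg; prints row"""
    from bench import sense
    from scipy.spatial.transform import Rotation as Ro
    s=sense();R=np.array(s['orientation']);p=np.r_[RT@np.array([x,y])/1e3+T0,z/1e3-.0235]
    a=TH+np.radians(yaw);Rg=np.array([[-np.sin(a),np.cos(a),0],[np.cos(a),np.sin(a),0],[0,0,-1]])
13.825 tester [ 14.5 284.1] z 35.7 yaw -7.18 F [0.5 0.4] 0.5 0.03802623354197983 0.0
14.2 tester [ 13.9 284.7] z 23.0 yaw -7.11 F [0.3 0.5] 0.1 0.038019924337213774 0.0
14.575 tester [ 13.6 284.6] z 14.4 yaw -7.11 F [-0.  -0.1] -0.6 0.03826647040516225 0.0
```

```bash
python3 - <<'E'
from h import *
for a in [(11.2,272,-7),(8.7,258,-6),(6.5,248.3,-5),(2.8,228.4,-3),(-.3,208.5,-1),(-1.5,194.5,0)]: go(a[0],a[1],13,a[2])
E
```

```text
[-0.32, -0.02, 0.034, 0.001, -0.001, -0.002] [ 0.592  0.263 -0.01 ]
[-0.675, -0.039, 0.034, 0.001, -0.001, -0.019] [ 0.588  0.25  -0.01 ]
[-0.923, -0.063, 0.034, 0.001, -0.001, -0.037] [ 0.584  0.24  -0.01 ]
[-1.428, -0.094, 0.033, 0.001, -0.001, -0.072] [ 0.578  0.221 -0.01 ]
[-1.931, -0.109, 0.033, 0.001, -0.001, -0.107] [ 0.573  0.201 -0.01 ]
[-2.282, -0.095, 0.033, 0.001, -0.001, -0.124] [ 0.57   0.188 -0.01 ]
```

```bash
python3 -m crank '[[-0.16,-0.01,0.03,0,0,0],[-0.32,-0.02,0.03,0,0,-0.002],[-0.5,-0.03,0.03,0,0,-0.01],[-0.68,-0.04,0.03,0,0,-0.019],[-0.92,-0.063,0.03,0,0,-0.037],[-1.18,-0.08,0.03,0,0,-0.055],[-1.43,-0.094,0.03,0,0,-0.072],[-1.68,-0.104,0.03,0,0,-0.09],[-1.93,-0.109,0.03,0,0,-0.107],[-2.1,-0.104,0.03,0,0,-0.117],[-2.28,-0.095,0.03,0,0,-0.124],[-2.28,-0.095,0.03,0,0,-0.124]]' >/dev/null;  python3 -c "
from h import *;st()
from bench import *
c=get_calibration('wrist');cv2.imwrite('pics/w6.png',np.hstack([cv2.resize(get_image('wrist')[100:420],(480,240)),cv2.resize(get_image('side')[205:345,230:400],(291,240),interpolation=2)]))
go(-1.5,64.5,13)"
```

```text
16.075 tester [ -1.2 193.3] z 13.4 yaw -0.05 F [ 0.8 -0.1] 0.1 0.03793411349194301 0.0
[-3.23, -0.002, 0.008, 0.001, 0.001, -0.001] [ 0.554  0.059 -0.01 ]
```

```bash
python3 -m crank '[[-0.2,0,0,0,0,0],[-0.4,0,0,0,0,0],[-0.6,0,0,0,0,0],[-0.8,0,0,0,0,0],[-1,0,0,0,0,0]]' >/dev/null;  python3 -c "from h import *;st()"
python3 -m crank '[[-0.2,0,0,0,0,0],[-0.4,0,0,0,0,0],[-0.6,0,0,0,0,0],[-0.8,0,0,0,0,0],[-1,0,0,0,0,0]]' >/dev/null;  python3 -c "from h import *;st()"
```

```text
16.8 tester [ -1.3 154. ] z 13.4 yaw -0.02 F [0.1 1.4] -1.6 0.03747381909345778 0.7
17.425 tester [ -1.2 114.3] z 13.5 yaw -0.01 F [0.2 1.5] -1.0 0.03807949337596104 0.7
```

```bash
python3 -m crank '[[-0.2,0,0,0,0,0],[-0.4,0,0,0,0,0],[-0.6,0,0,0,0,0],[-0.8,0,0,0,0,0],[-1,0,0,0,0,0],[-1.1,0,0,0,0,0],[-1.19,0,0,0,0,0],[-1.19,0,0,0,0,0]]' >/dev/null;  python3 - <<'E'
from h import *
from bench import *
st()
b=get_image('side')[240:335,250:380];a=get_image('wrist');cv2.imwrite('pics/w7raw.png',a)
cv2.imwrite('pics/w7.png',np.hstack([cv2.resize(a[60:420,140:500],(480,480)),cv2.resize(b,(320,234),interpolation=2).repeat(1,0).copy() if 0 else np.vstack([cv2.resize(b,(320,234),interpolation=2),np.zeros((246,320,3),np.uint8)])]))
E
```

```text
18.425 tester [-1.2 66.5] z 13.4 yaw -0.02 F [0.8 0.6] 0.4 0.037947280184708346 0.0
```

View pics/w7.png

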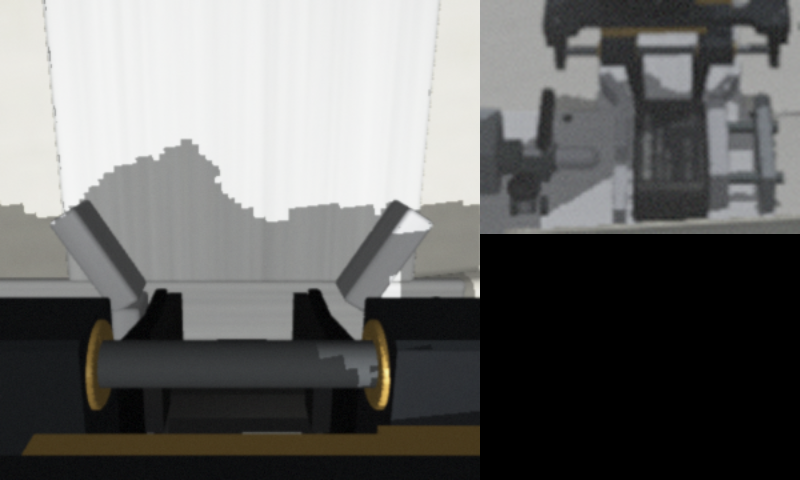

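The adapter lies in the lane with the striker still drawn back. In the composite its near end is at about (670,218) and the top near edge at about (670,193).

```bash
python3 - <<'E'
from h import *
f=lambda x,y:((x-480+.5)/2.4615-.5+250,(y+.5)/2.4615-.5+240)
print((((onz('side',[f(670,218),f(670,193),f(637,193),f(707,193)],[.006,.038,.038,.038]))-T0)@RT*1e3).round(1).tolist())
i=cv2.imread('pics/w7raw.png');
E
```

```text
[[-0.1, -56.2], [0.2, -62.8], [-24.2, -62.5], [27.5, -63.1]]
```

```bash
python3 -m crank '[[0.3,0,0,0,0,0],[0.7,0,0,0,0,0],[0.8,0,-0.8,0,0,0],[0.8,0,-2,0,0,0],[0.8,0,-2.7,0,0,0],[0.8,0,-2.7,0,0,0]]' >/dev/null
python3 -c "from h import *;st();go(-108,-59,100);go(-108,-59,58)"
```

```text
19.275 tester [1.000e-01 1.015e+02] z 124.0 yaw 0.09 F [-0.2  0.4] -0.2 0.03798174433189154 0.0
[-4.009, -2.712, 0.57, 0.006, -0.003, 0.002] [ 0.434 -0.051  0.077]
[-4.012, -2.719, 1.62, 0.006, -0.003, 0.002] [ 0.434 -0.051  0.034]
```

```bash
python3 -m crank '[[-1,-0.7,0,0,0,0],[-2,-1.4,0,0,0,0],[-3,-2.1,0,0,0,0],[-4.01,-2.71,0.1,0,0,0],[-4.01,-2.71,0.57,0.005,-0.003,0.002],[-4.01,-2.72,1.2,0.005,-0.003,0.002],[-4.01,-2.72,1.62,0.005,-0.003,0.002],[-4.01,-2.72,1.62,0.005,-0.003,0.002]]' 0 30 >/dev/null
python3 - <<'E'
from h import *
from bench import *
st();go(-108,-59,40)
cv2.imwrite('pics/t8.png',np.vstack([cv2.resize(get_image('side')[240:340,230:400],(680,400),interpolation=2)]))
E
```

```text
20.275 tester [-111.4  -60.6] z 55.0 yaw -0.03 F [-0.3  0.4] -0.2 0.0005030944986616161 0.0
[0.04, 0.087, 0.373, -0.007, 0.001, -0.001] [ 0.434 -0.051  0.016]
```

View pics/t8.png

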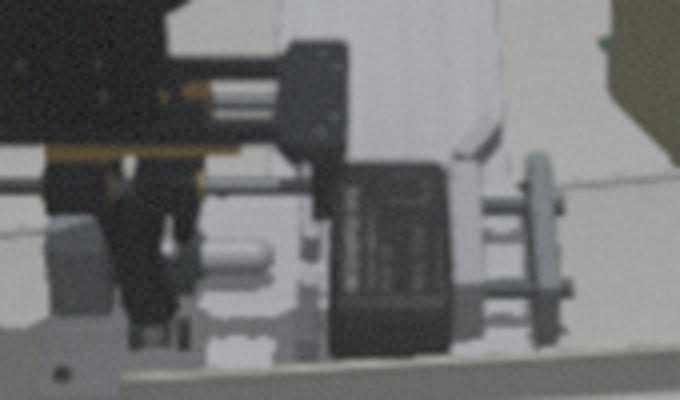

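The shut fingers stand just over the pad at (150,320), and the adapter is in front of the nose at (265,255). Now I'll press.

```bash
python3 -m crank '[[0.03,0.08,0,0,0,0],[0.03,0.08,0.1,0,0,0],[0.03,0.08,0.2,0,0,0],[0.03,0.08,0.25,0,0,0],[0.03,0.08,0.25,0,0,0]]' >/dev/null;python3 -c "from h import *;st()"
python3 -m crank '[[0,0,0.05,0,0,0],[0,0,0.1,0,0,0],[0,0,0.1,0,0,0]]' >/dev/null;python3 -c "from h import *;st()"
```

```text
20.95 tester [-106.4  -60.2] z 46.7 yaw -0.13 F [ 0.2 -0.1] 4.9 0.0001813327609563494 2.3
21.325 tester [-106.4  -60.2] z 42.8 yaw -0.13 F [-0.8 -0.8] 5.5 0.0004318783526334381 2.9
```

```bash
python3 -m crank '[[0,0,0.06,0,0,0],[0,0,0.12,0,0,0],[0,0,0.14,0,0,0],[0,0,0.14,0,0,0]]' >/dev/null;python3 -c "from h import *;st()"
python3 - <<'E'
from bench import *
import cv2
a=cv2.imread('pics/t8.png');b=cv2.resize(get_image('side')[240:340,230:400],(680,400),interpolation=2)
cv2.imwrite('pics/t9.png',b);d=cv2.absdiff(a,b).max(2)[:,440:600];print(d.mean(),(d>40).sum())
E
```

```text
21.825 tester [-106.5  -60.1] z 38.1 yaw -0.13 F [-5.   0.9] 17.5 0.0005306189639630665 9.0
7.683296875 3483
```

```bash
python3 -m crank '[[0,0,-0.2,0,0,0],[0,0,-0.5,0,0,0],[0,0,-1.2,0,0,0],[0,0,-2.4,0,0,0],[0,0,-3.6,0,0,0],[0,0,-3.6,0,0,0],[0,0,-3.6,0,0,0]]' >/dev/null
python3 - <<'E'
from h import *
from bench import *
st()
g=lambda i:cv2.cvtColor(i,cv2.COLOR_BGR2GRAY)
a=g(cv2.imread('pics/side0.png'));n=get_image('side');cv2.imwrite('pics/f.png',n);n=g(n)
# anvil back bracket fixed; face block moves: match patches
for nm,(x0,y0,x1,y1) in {'anvil':(342,278,354,326),'bracket':(360,276,374,328)}.items():
    r=cv2.matchTemplate(n[y0-8:y1+8,x0-8:x1+14],a[y0:y1,x0:x1],cv2.TM_CCOEFF_NORMED);print(nm,cv2.minMaxLoc(r)[1::2],'null=(8,8)')
# dark adapter column extent over rows
t8=cv2.imread('pics/t8.png',0)
for v in (290,310): print(v,n[v,290:380].tolist())
print('t8',[t8[(v-240)*4+2,(290-230)*4+2::4][:90].tolist() for v in (290,310)])
E
```

```text
22.75 tester [-107.1  -60.2] z 180.3 yaw -0.14 F [ 0.1 -0. ] 0.6 0.00042099163398162946 0.0
anvil (0.8758972883224487, (12, 8)) null=(8,8)
bracket (0.928547203540802, (8, 8)) null=(8,8)
290 [150, 105, 66, 52, 58, 50, 74, 127, 161, 169, 168, 170, 168, 167, 157, 150, 152, 155, 151, 144, 138, 152, 167, 170, 165, 149, 108, 60, 63, 72, 87, 98, 91, 74, 67, 64, 61, 62, 62, 61, 68, 67, 71, 75, 70, 73, 72, 70, 74, 71, 73, 64, 66, 58, 61, 91, 132, 150, 153, 155, 156, 152, 151, 137, 108, 98, 101, 100, 100, 102, 93, 84, 98, 115, 121, 123, 122, 115, 105, 98, 99, 92, 92, 100, 128, 151, 156, 156, 154, 157]
310 [107, 105, 97, 96, 100, 97, 93, 97, 98, 107, 107, 104, 108, 103, 105, 120, 124, 124, 120, 112, 103, 103, 107, 108, 107, 88, 61, 64, 68, 74, 97, 111, 106, 84, 64, 68, 73, 76, 71, 69, 78, 68, 57, 64, 66, 58, 65, 72, 76, 74, 65, 64, 62, 66, 68, 67, 79, 115, 131, 132, 134, 133, 130, 129, 112, 97, 100, 105, 100, 106, 100, 94, 88, 82, 95, 112, 121, 119, 122, 118, 107, 102, 98, 100, 100, 103, 124, 147, 159, 161]
t8 [[170, 167, 168, 171, 169, 168, 171, 169, 168, 169, 172, 172, 171, 168, 156, 153, 154, 130, 73, 43, 45, 49, 50, 55, 57, 68, 83, 101, 97, 76, 61, 65, 64, 61, 63, 64, 66, 71, 71, 72, 69, 72, 74, 72, 71, 78, 70, 67, 61, 63, 61, 78, 123, 149, 157, 157, 158, 158, 157, 142, 119, 98, 99, 99, 100, 99, 98, 101, 98, 101, 91, 89, 99, 121, 126, 128, 128, 119, 106, 94, 110, 143, 159, 162, 161, 161, 161, 162, 159, 161], [107, 111, 106, 110, 107, 109, 109, 120, 149, 166, 168, 166, 166, 157, 137, 133, 147, 146, 146, 146, 154, 136, 79, 52, 59, 71, 99, 113, 106, 87, 67, 68, 82, 74, 70, 74, 77, 72, 63, 55, 55, 60, 65, 75, 83, 77, 65, 63, 64, 67, 72, 63, 72, 109, 130, 133, 135, 132, 132, 130, 122, 111, 108, 109, 106, 100, 102, 101, 100, 101, 100, 96, 87, 85, 102, 117, 124, 125, 124, 118, 106, 101, 114, 145, 164, 168, 165, 164, 163, 166]]
```

```bash
python3 -c "
from bench import ticket;print(ticket.job_done())"
```

```text
the job is handed in; nothing more can be done
None
```

The job is handed in: the striker was cocked, the adapter slid into the lane, the trigger pressed and released, and the blow drove the anvil back about 8 mm, estimated from image matching because I had no picture views left after firing; no verdict came back.

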